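Draw the bottom port cover from the magazine and lock it on the chamber

TASK

Slide the yellow port cover out from under the stack in the magazine, so that the red and blue covers drop to the magazine floor and stay in there. Then close the port on top of the aluminium chamber with it: let its two lugs drop through the slots of the steel lock ring until the cover is fully home, and twist it clockwise (seen from above) to the stop, so that its black handle lies along the two red marks. Let go, and leave the mug, screwdriver and jar alone.

Things in the scene. Friction and masses are not known exactly. Their poses are not given: they have to be found in the camera images.
- cover: Yellow port cover, bottom of the stack: round body, 60 mm diameter, 30 mm high, flat above and below, 0.12-0.26 kg. Origin: centre of its underside, z up. Two like steel lugs at its foot on opposite sides along its x axis, 16 mm wide, 7 mm high, reaching 39 mm from the axis. A black bar handle points along -x; at the start it sticks out at the magazine's front.
- cover_handle (a point): Point on the yellow cover's handle, 66 mm from its axis, at mid-height (24 mm above the underside). The handle is a bar 18 mm wide and 12 mm thick (18 to 30 mm above the underside) whose end lies 80 mm from the axis.
- cover_mid: The red port cover, the same shape, resting on the yellow one with its handle to the rear. Origin: centre of its underside.
- cover_top: The blue port cover, the same shape, on top of the red one with its handle to the rear. Origin: centre of its underside.
- magazine: Fixed vertical chute of slick plastic. Origin: on the table under the axis of the stack; front = its -x, facing away from the robot. Floor 12 mm above the table. Side walls 100 mm above the floor, inner faces y = +-32 mm, x -36 to 36 mm. Corner posts, 34 mm gaps; the two white front posts (x -35 to -27 mm) end 34 mm above the floor, so only the bottom cover can slide out, to -x.
- apron (a point): Point on the magazine's apron, 95 mm in front of the stack axis: the floor runs on here, flat, level and open, 84 mm wide, to 180 mm. Walls beside the handle are tall: a gripper pointing straight down at the handle hits them, so lean it about 30 degrees away from the stack. Drawn out to this point, the cover can be taken from above by its round body.
- chamber: Fixed aluminium block, 168 x 126 x 60 mm. Origin: centre of its underside. Two red marks on top, at both ends of its x axis, show where handle and lugs of a locked cover lie (handle to either end). The lock ring's slot line lies 60 degrees counter-clockwise of x seen from above, but was clamped by eye, up to 11 degrees off either way: see it or feel for it.
- port (a point): Centre of the port seat on top of the chamber, axes as the chamber. A fixed steel lock ring 103 mm across stands on it: rim 9 to 14 mm above the seat, round hole 64 mm, two opposite slots 20 mm wide reaching 42 mm from the axis. A seated cover's body stands 16 mm proud of the rim. Turned clockwise it runs freely, lugs under the rim (2 mm play), to stops about 2 degrees past the marks.
- mug: A white mug, 76 mm wide, 90 mm high, a bystander. Origin: centre of its underside.
- screwdriver: A screwdriver, 180 mm long, lying on the table, a bystander. Origin: centre of its underside, its length along x.
- jar: A clear jar with a blue cap, 60 mm wide, 75 mm high, a bystander. Origin: centre of its underside.

How it is judged (in metres and radians):
On the way, in this order (a step that is already met when the one before it is completed fails the run):
1. the yellow cover is drawn out of the stack and the red and blue covers have dropped to the magazine floor (horizontal distance between cover and magazine above 0.07 m and z of cover_mid in the frame of magazine below 0.016 m and z of cover_top in the frame of magazine below 0.047 m), for 0.1 s.
2. the cover is down on the port seat with its lugs in the slots, not yet twisted (horizontal distance between cover and port below 0.006 m and z of cover in the frame of port below 0.005 m and angle between the x axis of cover and the x axis of chamber, either way round above 0.5 rad).
At the end, for the whole second after the job is handed in: The yellow cover sits flat on the port seat (within 4 mm of fully down, 6 mm of centred), twisted so that its lugs and handle lie within 10 degrees of the chamber's marks, at rest and released; the red cover lies on the magazine floor with the blue one on it, both still in the chute (horizontal distance between cover and port below 0.006 m and z of cover in the frame of port below 0.004 m and angle between cover's own z axis and vertical below 0.06 rad and angle between the x axis of cover and the x axis of chamber, either way round below 0.17 rad and linear speed of cover below 0.02 m/s and horizontal distance between each of cover_mid, cover_top and magazine below 0.012 m and z of cover_mid in the frame of magazine below 0.016 m and z of cover_top in the frame of magazine below 0.047 m); the robot touches nothing.
It fails at once if the red or blue cover is lifted or pulled out of the chute (z of cover_mid in the frame of magazine above 0.055 m or z of cover_top in the frame of magazine above 0.087 m or horizontal distance between any of cover_mid, cover_top and magazine above 0.03 m).
It fails at once if the mug, screwdriver or jar is moved by more than 30 mm (distance of any of mug, screwdriver, jar from where it was at the start of the episode above 0.03 m).
It also fails if it takes over 61 s, if anything falls off the work surface, if the arm or the gripper's body presses on something with over 40 N, if the wrist force passes 120 N, or if a joint passes its speed limit or range.

ROBOT

A 6-joint arm with a two-finger parallel gripper is mounted at the origin on the work surface. World frame = base frame: x ahead of the robot, y to its left, z up, the work surface at z = 0. Lengths are in m, angles in degrees, forces in N, time in s.
With the tool pointing down it reaches from about 0.325 to 0.85 m from the base axis. Payload 15.5 kg.
Tool frame: the origin (TCP) lies midway between the tips of the shut fingers; the grasp point (between the pads) lies 19 mm behind it; y points along the fingers, x is the direction in which the jaws open and shut, and the axes are right-handed (so a half turn about y gives the same grasp; the last joint's range is limited). The gripper opens to 91 mm and grips with 3 to 60 N. Pads are 32 mm wide; open, the fingers measure 118 mm over their backs; the gripper's body (76 mm by 178 mm) begins 60 mm behind the grasp point.
Start: joints at [65.059, 28.281, 77.091, -0, 74.628, -5.472], TCP at [0.208, 0.589, 0.214] pointing down, gripper open.
Joint ranges: [-166.48, 166.48], [-47.26, 123.95], [12.59, 153.08], [-70.14, 250.14], [6.76, 159.57], [-176.63, 176.63]. Speed limits (degrees/s): [108.29, 108.29, 147.25, 172.46, 172.46, 172.46].

INTERFACE

Orientations are given as a 3x3 rotation matrix whose columns are the frame's x, y, z axes.
In Python, from bench import ctrl gives the robot as it stands. The module is installed in compiled form; this text tells all that it offers. Calls block until the motion is done:
- ctrl.goto(position, orientation): joint-space move of the TCP to a pose.
- ctrl.move_l(position, vel=0.15, ori=None, contact_N=None): straight line of the TCP; ori=None keeps the orientation; vel is the mean speed in m/s. With contact_N (N) it stops when the force on the tool has changed by that much, and returns True; else False.
- ctrl.movej(angles): joint-space move.
- ctrl.command_gripper(opening): opening from 0.0 (shut) to 1.0 (fully open); the grip force is fixed at half the most; returns when the fingers have stopped.
- ctrl.sleep(seconds).
- ctrl.ik(position, orientation): joint angles nearest the present ones, or None.
- ctrl.read_camera(name): name is "scene" or "side" or "wrist"; returns the picture (480x640x3 uint8, blue, green, red); there is no depth.
- ctrl.camera_params(name): a dict with "fx", "fy", "cx", "cy" (pixels), "pose" (4x4, takes a point from camera to world coordinates); the wrist camera has in their place "T_tool_cam" (4x4, takes a point from camera to tool coordinates, whose origin is the TCP and whose axes are the tool frame's). Camera axes: x right, y up, looking along -z (the intrinsics and any distortion apply to the point x, -y, -z); pixel columns grow to the right and rows downward; lengths in m; the calibration is good to about 2 mm. A picture is of the moment at which its call begins: read the wrist's pose just before it. camera_params takes no time and is no camera call.
A pose or a line that the arm cannot do raises ctrl.MotionError and nothing moves.
- ctrl.sign_off(): hands the job in, once; it reports no verdict.
Readings, each from a call of its own:
- ctrl.current_t(): time.
- ctrl.current_q(): joint angles.
- ctrl.current_dq(): joint speeds.
- ctrl.current_effort(): joint torques, N m.
- ctrl.current_tool_pos(): TCP position.
- ctrl.current_eef_rot(): TCP orientation.
- ctrl.current_contact_force(): force on the tool from outside, world axes, zero at the start.
- ctrl.current_wrist_torque(): the same for the moment, N m.
- ctrl.current_grip_width(): opening from 0.0 (shut) to 1.0 (fully open).
Only numpy, scipy, OpenCV 4.12 (cv2) and the standard library are available. Lean on these libraries where they do the work, as an engineer would, in place of code of your own. Each camera call takes 0.05 s, during which the arm holds its last target. There are 200 camera calls.

## Working session

There is one attempt and no reset: what is moved stays moved. The work goes in short steps, each a Python script; the robot and the scene stay as the last script left them, time stands still between calls to the robot, and variables do not carry over. Pictures are saved under pics/ and viewed, about 8 in all and at most 12, crops included, and the job is handed in when it is done.

```bash
mkdir -p pics; python3 - <<'E'
from bench import ctrl
import cv2,numpy as np
np.set_printoptions(precision=4,suppress=True)
for n in ("scene","side","wrist"):
    p=ctrl.camera_params(n); print(n,p); cv2.imwrite(f"pics/{n}0.png",ctrl.read_camera(n))
print(ctrl.current_eef_rot(),ctrl.current_t())
E
```

```text
scene {'fx': 601.3558794296937, 'fy': 601.3558794296937, 'cx': 329.69363380946396, 'cy': 240.28511158187237, 'pose': array([[-0.1447, -0.5386,  0.83  ,  1.3885],
       [ 0.9893, -0.0966,  0.1098,  0.0952],
       [ 0.021 ,  0.837 ,  0.5468,  0.6156],
       [ 0.    ,  0.    ,  0.    ,  1.    ]])}
side {'fx': 578.4509625226896, 'fy': 578.4509625226896, 'cx': 325.7454895014967, 'cy': 236.14075189040065, 'pose': array([[ 0.8123,  0.3586, -0.46  ,  0.1199],
       [-0.5832,  0.4876, -0.6498, -0.6402],
       [-0.0087,  0.796 ,  0.6052,  0.6609],
       [ 0.    ,  0.    ,  0.    ,  1.    ]])}
wrist {'fx': 426.02558905433233, 'fy': 426.02558905433233, 'cx': 325.1661460189869, 'cy': 244.37449410129096, 'T_tool_cam': array([[ 1.    , -0.0003, -0.0004,  0.0003],
       [-0.0003,  0.2499, -0.9683, -0.1708],
       [ 0.0004,  0.9683,  0.2499,  0.0702],
       [ 0.    ,  0.    ,  0.    ,  1.    ]])}
[[ 0.3333 -0.0004 -0.9428]
 [ 0.9428 -0.0008  0.3333]
 [-0.0009 -1.      0.0001]] 0.15
```

View pics/scene0.png

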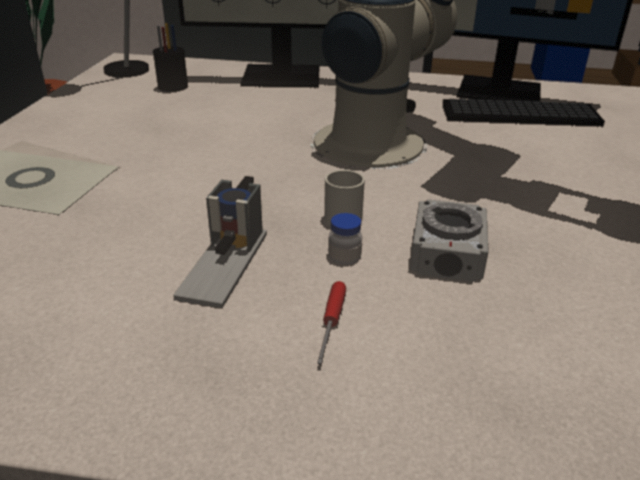

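View pics/side0.png

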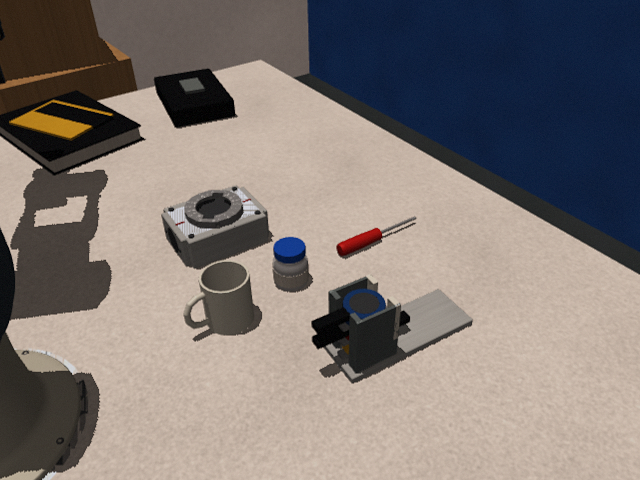

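The scene view shows the magazine at about (235,215) with its apron running to (200,295), and the chamber at (450,240). The side view shows the magazine at (365,325), the apron out to (455,305), and the chamber ring at (214,208). The mug, jar and screwdriver lie between them. I'll enlarge both.

```bash
python3 - <<'E'
import cv2,numpy as np
s=cv2.imread("pics/scene0.png");d=cv2.imread("pics/side0.png")
def c(im,x,y,w,h): return cv2.resize(im[y:y+h,x:x+w],(400,300),interpolation=cv2.INTER_CUBIC)
a=np.vstack([np.hstack([c(s,150,165,200,150),c(s,400,195,100,75)]),np.hstack([c(d,300,260,200,150),c(d,155,175,133,100)])])
a=np.clip(a*1.5,0,255).astype('uint8')
cv2.imwrite("pics/comp.png",a)
E
```

```text
(no output)
```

View pics/comp.png

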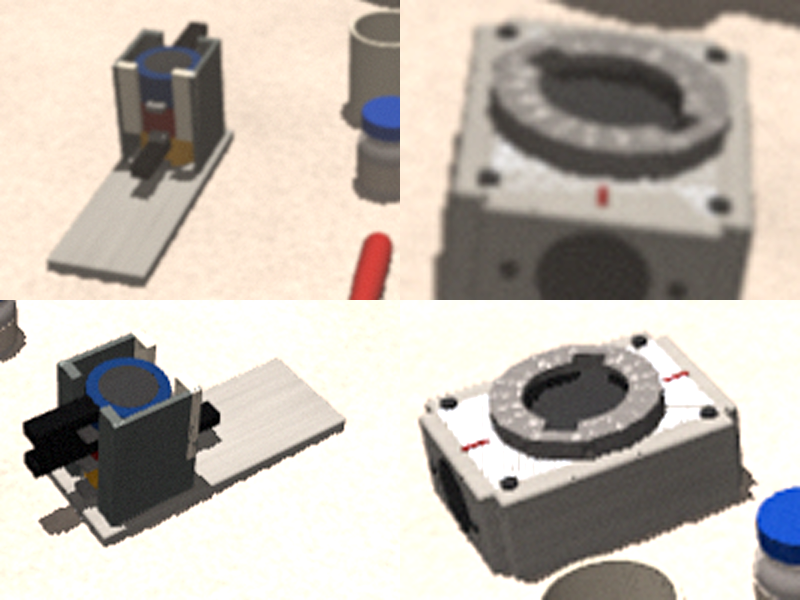

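```bash
cat > h.py <<'E'
from bench import ctrl
import cv2,numpy as np
np.set_printoptions(precision=4,suppress=True)
def ray(cam,px,z,pose=None,tz=None):
    p=ctrl.camera_params(cam); T=p['pose'] if pose is None else pose
    d=T[:3,:3]@np.array([(px[0]-p['cx'])/p['fx'],-(px[1]-p['cy'])/p['fy'],-1]); o=T[:3,3]
    return o+d*(z-o[2])/d[2]
def wpose():
    T=np.eye(4);T[:3,:3]=ctrl.current_eef_rot();T[:3,3]=ctrl.current_tool_pos()
    return T@ctrl.camera_params('wrist')['T_tool_cam']
def proj(cam,P,pose=None):
    p=ctrl.camera_params(cam); T=p['pose'] if pose is None else pose
    q=T[:3,:3].T@(np.array(P)-T[:3,3]); return np.array([p['cx']+p['fx']*q[0]/-q[2],p['cy']-p['fy']*q[1]/-q[2]])
def ori(a,xdir=None):
    """tool y=a (approach), x=near xdir"""
    a=np.array(a,float);a/=np.linalg.norm(a);x=np.array(xdir,float);x-=a*(x@a);x/=np.linalg.norm(x)
    return np.column_stack([x,a,np.cross(x,a)])
E
python3 - <<'E'
from h import *
def shw(c,p,z): print(c,p,z,ray(c,p,z))
for p in [(175,296),(222.5,302.5)]: shw('scene',p,.012)
for p in [(439,290),(472.5,319),(353.5,377.5)]: shw('side',p,.012)
shw('scene',(450.5,243.7),.06)
for p in [(179.9,223.2),(247.1,200.6)]: shw('side',p,.06)
for p in [(343,364-138)]: pass
shw('scene',(345,223),.075);shw('side',(289.5,246),.075) # jar cap
shw('scene',(344,182),.09);shw('side',(225,275),.09) # mug
E
```

```text
scene (175, 296) 0.012 [ 0.6765 -0.2453  0.012 ]
scene (222.5, 302.5) 0.012 [ 0.6794 -0.1664  0.012 ]
side (439, 290) 0.012 [ 0.6779 -0.1731  0.012 ]
side (472.5, 319) 0.012 [ 0.6728 -0.2516  0.012 ]
side (353.5, 377.5) 0.012 [ 0.4534 -0.2325  0.012 ]
scene (450.5, 243.7) 0.06 [0.5196 0.1861 0.06  ]
side (179.9, 223.2) 0.06 [0.3901 0.1893 0.06  ]
side (247.1, 200.6) 0.06 [0.5221 0.1815 0.06  ]
scene (345, 223) 0.075 [0.5094 0.0048 0.075 ]
side (289.5, 246) 0.075 [0.5018 0.0024 0.075 ]
scene (344, 182) 0.09 [ 0.3878 -0.0128  0.09  ]
side (225, 275) 0.09 [ 0.3756 -0.0159  0.09  ]
```

Both cameras agree to a few mm. The magazine origin is at about (0.497,-0.196), with its front pointing about -4°. The port is at about (0.456,0.185). Next I'll look at the port from close by, then at the handle.

```bash
cat >> h.py <<'E'
DOWN=np.array([0,0,-1.])
def ang(d): d=np.radians(d); return np.array([np.cos(d),np.sin(d),0])
E
python3 - <<'E'
from h import *
f=ang(-4); M=np.array([.497,-.196,0]); l=ang(-94); a=-np.sin(np.pi/6)*f+np.cos(np.pi/6)*DOWN
for nm,P,R in [('mag',M+.066*f+[0,0,.036],ori(a,l)),('pulled',M+.166*f+[0,0,.036],ori(a,l)),('port',[.456,.185,.08],ori(DOWN,ang(-34))),('port2',[.456,.185,.08],ori(DOWN,ang(-98)))]: print(nm,ctrl.ik(P,R))
ctrl.goto([.456,.185,.18],ori(DOWN,ang(-34)))
ctrl.sleep(.2); T=wpose(); im=ctrl.read_camera('wrist'); cv2.imwrite('pics/w1.png',im); np.save('w1.npy',T)
cv2.imwrite('pics/w1b.png',np.clip(im*1.4,0,255).astype('uint8'))
ctrl.goto(M+.11*f+[0,0,.22],ori(DOWN,l))
ctrl.sleep(.2); T=wpose(); im=ctrl.read_camera('wrist'); cv2.imwrite('pics/w2.png',im); np.save('w2.npy',T)
cv2.imwrite('pics/w2b.png',np.clip(im*1.4,0,255).astype('uint8'))
print(ctrl.current_t(),ctrl.current_q())
E
```

```text
mag [-20.5231  52.7118  63.7312  -8.183   92.4962  75.233 ]
pulled [-18.6364  60.681   43.3237  -7.5178 105.059   75.2921]
port [ 15.1261  28.6708 104.0953  -0.      47.2339  49.1261]
port2 [ 15.1261  28.6708 104.0953  -0.      47.2339 113.1261]
3.9333 [-23.8336  29.1919  74.3896   0.0034  76.4205  70.0965]
```

View pics/w1b.png

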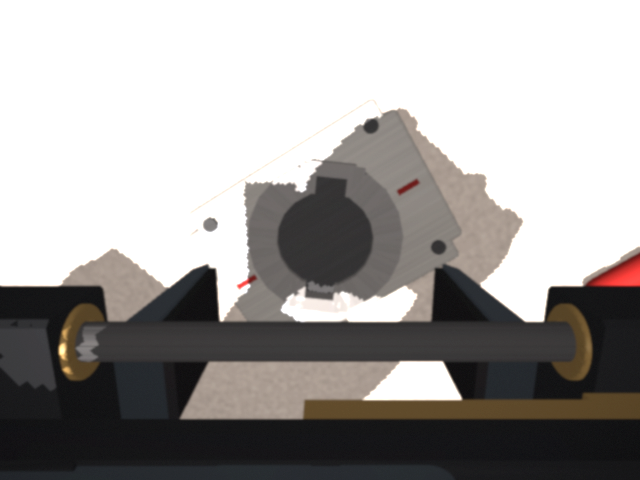

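View pics/w2b.png

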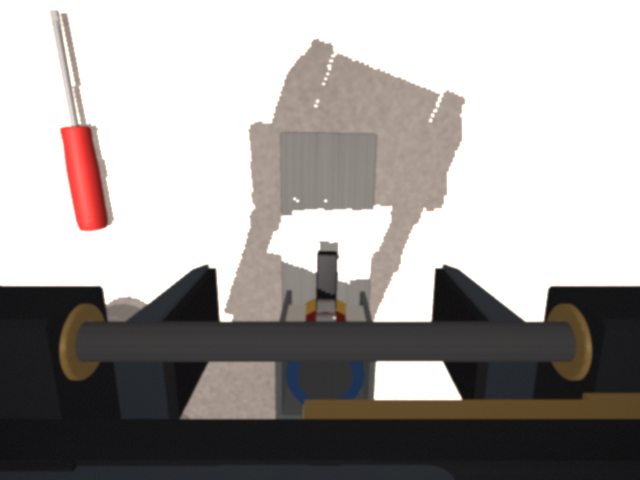

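The wrist view of the port shows the hole centre at about (325,238), slots at (331,187) and (319,290), and marks at (408,187) and (246,282). The magazine view shows the handle tip at (327,253) and the apron end at (281..376,133). I'll enlarge the port for the slot angle.

```bash
python3 - <<'E'
from h import *
im=cv2.imread('pics/w1.png')
c=cv2.resize(im[160:310,230:430],(800,600),interpolation=cv2.INTER_CUBIC)
c=(255*(c/255.)**0.6).astype('uint8'); cv2.imwrite('pics/w1c.png',c)
T=np.load('w2.npy')
for nm,p,z in [('aprL',(281,133),.012),('aprR',(376,133),.012),('tipL',(318.5,253),.042),('tipR',(337,253),.042)]: print(nm,ray('wrist',p,z,T))
E
```

```text
aprL [ 0.681  -0.1692  0.012 ]
aprR [ 0.6754 -0.2508  0.012 ]
tipL [ 0.5802 -0.1948  0.042 ]
tipR [ 0.5791 -0.2105  0.042 ]
```

View pics/w1c.png

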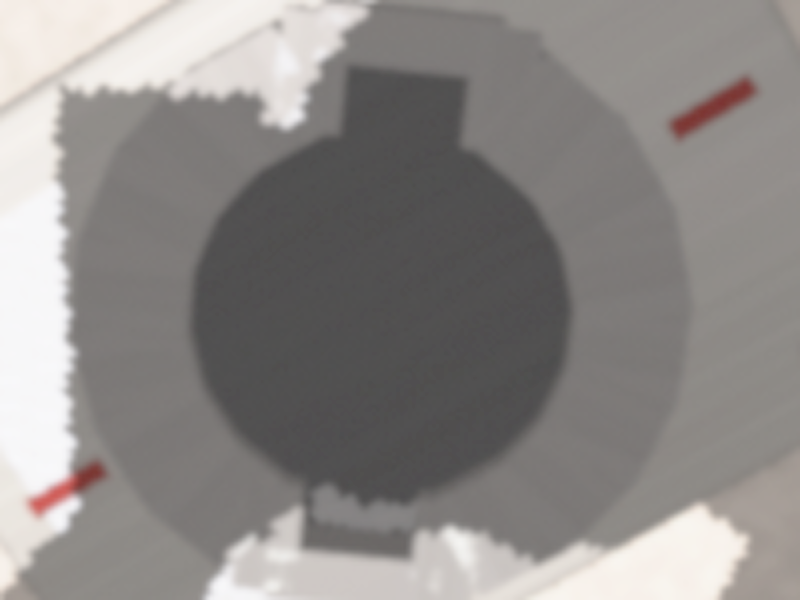

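```bash
python3 - <<'E'
from h import *
T=np.load('w1.npy')
g=lambda x,y,z: ray('wrist',(230+(x+.5)/4-.5,160+(y+.5)/4-.5),z,T)[:2]
A=lambda v: np.degrees(np.arctan2(v[1],v[0]))
tl,tr,bl,br=[g(*p,.074) for p in [(347,66),(467,78),(302,549),(411,558)]]
print('slot widths',np.linalg.norm(tl-tr),np.linalg.norm(bl-br),'len',np.linalg.norm((tl+tr-bl-br)/2))
print('slot centre',(tl+tr+bl+br)/4,'angle',A((tl+tr-bl-br)), 'perp', A(tr-tl)+90,A(br-bl)+90, 'sides',A(tl-bl),A(tr-br))
r=[g(678,132,.06),g(752,84,.06)];L=[g(103,466,.06),g(36,508,.06)]
print('marks',(r[0]+r[1]+L[0]+L[1])/4,A(sum(r)-sum(L)),A(r[1]-r[0]),np.linalg.norm(sum(r)-sum(L))/2)
print('hole',g(381,312,.074),np.linalg.norm(g(191,312,.074)-g(571,312,.074)), 'ring', np.linalg.norm(g(75,312,.074)-g(690,312,.074)),(g(75,312,.074)+g(690,312,.074))/2)
E
```

```text
slot widths 0.019444009191712523 0.018946052488662005 len 0.08319074978049606
slot centre [0.4568 0.1876] angle 50.273491357652496 perp 50.43034546085159 51.03817631473224 sides 50.445318958241536 50.10125095325756
marks [0.4571 0.1873] -2.8290048060672763 -0.1678517314596547 0.13188269739006434
hole [0.4577 0.1889] 0.06344245415652798 ring 0.10267686443599182 [0.4579 0.1888]
```

```bash
cat >> h.py <<'E'
f=ang(-3.9); M=np.array([.499,-.1975,0]); l=ang(-93.9); LEAN=-np.sin(np.pi/6)*f+np.cos(np.pi/6)*DOWN
S=np.array([.457,.1878,.06]); SLOT=50.4; CH=-2.8
E
python3 - <<'E'
from h import *
R=ori(LEAN,l); G=M+.067*f+np.array([0,0,.036])+.010*LEAN
ctrl.command_gripper(.5)
ctrl.goto(G-.09*LEAN,R)
print('touch',ctrl.move_l(G,vel=.08,contact_N=8),ctrl.current_tool_pos()-G)
ctrl.command_gripper(0); print('w',ctrl.current_grip_width()*.091,ctrl.current_contact_force(),ctrl.current_t())
cv2.imwrite('pics/s1.png',ctrl.read_camera('side'))
E
```

```text
touch False [ 0.0005 -0.0001  0.0004]
w 0.017715265165711747 [-0.2171  0.2868  0.7254] 7.25
```

Grip width is 17.7 mm, matching the 18 mm handle. Now I'll draw it out.

```bash
python3 - <<'E'
from h import *
p=ctrl.current_tool_pos()
print(ctrl.move_l(p+.10*f,vel=.07,contact_N=50),ctrl.current_tool_pos()-p,ctrl.current_contact_force(),ctrl.current_grip_width()*.091)
ctrl.sleep(.3); a=ctrl.read_camera('side')[230:430,280:560]; b=ctrl.read_camera('scene')[150:350,130:410]
ctrl.command_gripper(.5)
ctrl.move_l(ctrl.current_tool_pos()-.09*LEAN,vel=.15)
ctrl.command_gripper(1)
ctrl.goto(M+.10*f+np.array([0,0,.132]),ori(DOWN,l)); ctrl.sleep(.2)
T=wpose(); im=ctrl.read_camera('wrist'); cv2.imwrite('pics/w3.png',im); np.save('w3.npy',T)
r=lambda x,w,h: cv2.resize(x,(w,h),interpolation=cv2.INTER_CUBIC)
c=np.vstack([np.hstack([r(a,364,260),r(b,364,260)]),r(im[160:340,190:460],728,340)[:, :]])
cv2.imwrite('pics/c3.png',(255*(c/255.)**.6).astype('uint8')); print(ctrl.current_t())
E
```

```text
False [ 0.0997 -0.0068 -0.    ] [ 0.4694 -0.3826 -1.2682] 0.017716262797360847
12.7417
```

View pics/c3.png

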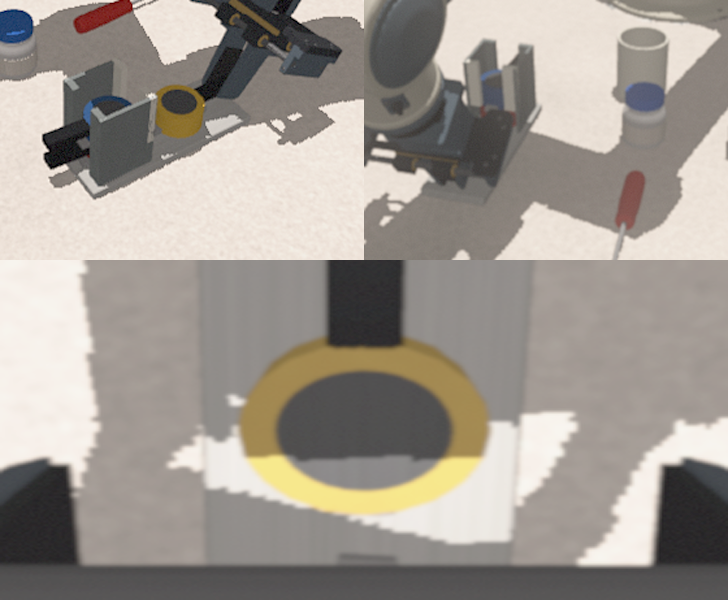

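The stack has dropped: in the side crop blue sits low in the chute. The yellow cover is free on the apron, with its top disc centred at crop (364,430), which is wrist pixel (325.2,250.3). I'll check it against the expected position, then grasp.

```bash
python3 - <<'E'
from h import *
T=np.load('w3.npy'); g=lambda x,y,z: ray('wrist',(190+x/2.696,160+(y-260)/1.889),z,T)
C=g(364.5,430.5,.042); print('cover',C,'exp',M+.0997*f,'dia',np.linalg.norm(g(240,430,.042)-g(490,430,.042)))
print('handle dir', g(366,345,.042)-C)
# handle line at crop top
h1=g(366,262,.042)-g(366,345,.042); print('handle angle',np.degrees(np.arctan2(h1[1],h1[0])))
np.save('C.npy',C)
E
```

```text
cover [ 0.5987 -0.204   0.042 ] exp [ 0.5985 -0.2043  0.    ] dia 0.05862277218284716
handle dir [ 0.0288 -0.0023  0.    ]
handle angle -3.8350609225750207
```

```bash
python3 - <<'E'
from h import *
C=np.load('C.npy'); C[2]=.029
print(ctrl.move_l(C,vel=.08,contact_N=8),ctrl.current_tool_pos()-C)
ctrl.command_gripper(0); print('w',ctrl.current_grip_width()*.091)
ctrl.move_l(C+[0,0,.17],vel=.15); print('w',ctrl.current_grip_width()*.091,ctrl.current_contact_force())
R=ori(DOWN,ang(SLOT-90)); P=np.array([*S[:2],.2]); ctrl.goto(P,R)
P[2]=.10; ctrl.move_l(P,vel=.12); ctrl.sleep(.2)
im=ctrl.read_camera('wrist'); cv2.imwrite('pics/w4.png',im)
P[2]=.0775; t=ctrl.move_l(P,vel=.02,contact_N=6); print('contact',t,ctrl.current_tool_pos(),ctrl.current_contact_force(),ctrl.current_wrist_torque(),ctrl.current_t())
E
```

```text
False [ 0.0003 -0.0002  0.0005]
w 0.059133674502495535
w 0.05897322656427915 [ 0.3755  0.11   -0.6648]
contact False [0.4571 0.1878 0.0776] [ 0.4773  0.101  -1.1028] [-0.0865  0.1574  0.03  ] 20.1083
```

```bash
python3 - <<'E'
from h import *
P=ctrl.current_tool_pos(); P[:2]=S[:2]
Q=P.copy(); Q[2]=.0755
print('seat',ctrl.move_l(Q,vel=.01,contact_N=6),ctrl.current_tool_pos(),ctrl.current_contact_force())
P=ctrl.current_tool_pos(); P[:2]=S[:2]; ctrl.move_l(P+[0,0,.0004],vel=.01)
P=ctrl.current_tool_pos(); P[:2]=S[:2]; t0=ctrl.current_wrist_torque()
for h in list(np.arange(SLOT-8,CH+1,-8))+[CH,CH-1,CH-2]:
    ctrl.goto(P,ori(DOWN,ang(h-90)))
    F=ctrl.current_contact_force(); t=ctrl.current_wrist_torque()-t0
    print(round(h,1),F,t,round(ctrl.current_t(),1))
    if np.linalg.norm(F)>25 or abs(t[2])>1: print('stop');break
print('w',ctrl.current_grip_width()*.091,ctrl.current_tool_pos(),ctrl.current_q()[5])
E
```

```text
seat True [0.4572 0.1879 0.0768] [-1.0791  0.138   6.2241]
42.4 [-0.8509 -0.5672 -1.0056] [ 0.0288 -0.038   0.0515] 20.8
34.4 [ 0.4259 -0.7286 -1.9876] [0.0024 0.0015 0.0464] 21.1
26.4 [-0.5339  0.3016 -1.2055] [ 0.065  -0.0111  0.0253] 21.4
18.4 [ 0.7593 -0.7475 -1.3213] [0.075  0.0885 0.0733] 21.6
10.4 [-0.1193  0.4146 -1.7693] [0.0578 0.0218 0.0337] 21.9
2.4 [-0.5547  0.865  -1.528 ] [0.1093 0.0181 0.0153] 22.2
-2.8 [-0.7639 -0.583  -1.2826] [0.0828 0.0276 0.0216] 22.4
-3.8 [-0.7332 -0.1231 -0.8949] [0.0336 0.0496 0.0164] 22.7
-4.8 [-0.7391 -5.2351 -0.5934] [-0.9638  0.0969  0.2091] 22.9
w 0.05955394249709619 [0.4568 0.1874 0.0772] 110.16671028012324
```

The cover seated with contact at TCP z 0.0768, turned freely, and met resistance at -4.8°, which is where the stop should be. Now I'll release, back off and look.

```bash
python3 - <<'E'
from h import *
ctrl.command_gripper(1)
P=ctrl.current_tool_pos(); ctrl.move_l(P+[0,0,.1],vel=.1); ctrl.sleep(.2)
T=wpose(); np.save('w5.npy',T); im=ctrl.read_camera('wrist'); cv2.imwrite('pics/w5.png',im)
ctrl.move_l(P+[-.06,.12,.2],vel=.2)   # clear of the side view
a=ctrl.read_camera('side')[160:400,140:500]; b=ctrl.read_camera('scene')[160:310,170:500]
r=lambda x,w,h: cv2.resize(x,(w,h),interpolation=cv2.INTER_CUBIC)
c=np.vstack([np.hstack([r(a,400,267),r(b,400,267)]),r(im[150:310,200:450],800,330)])
cv2.imwrite('pics/c5.png',(255*(c/255.)**.6).astype('uint8')); print(ctrl.current_t(),ctrl.current_contact_force())
E
```

```text
26.0583 [ 0.4827 -0.0878 -0.3665]
```

View pics/c5.png

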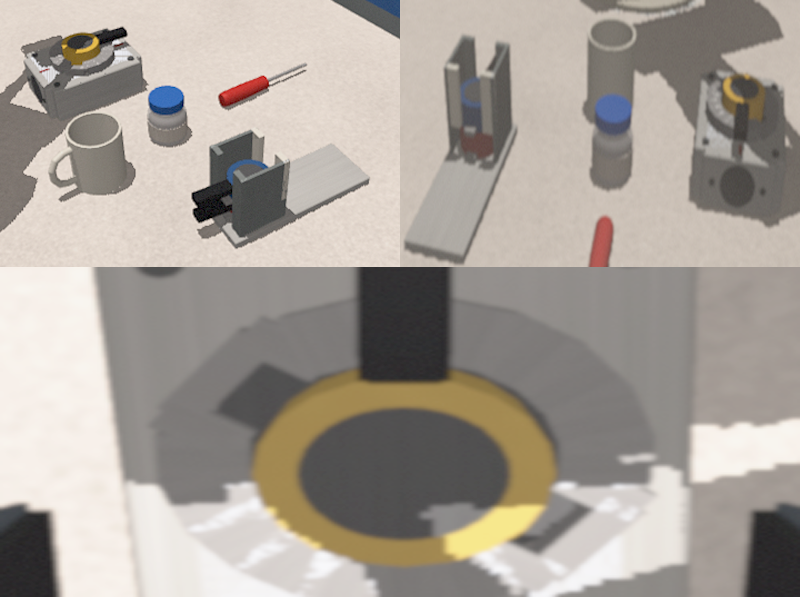

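The handle covers the red mark and the slots are empty, so the lugs are under the rim. Red and blue are at the bottom of the chute and the bystanders have not moved. One numeric check, then I'll hand in.

```bash
python3 - <<'E'
from h import *
T=np.load('w5.npy'); g=lambda x,y,z: ray('wrist',(200+x/3.2,150+(y-267)/2.0625),z,T)
C=g(404,473,.09); h=g(404,270,.09)-g(404,380,.09)
print(C-[*S[:2],0],'handle',np.degrees(np.arctan2(h[1],h[0])),'chamber',CH,'dia',np.linalg.norm(g(252,470,.09)-g(556,470,.09)))
if np.linalg.norm((C-S)[:2])<.005: ctrl.sign_off(); print('signed')
E
```

```text
[-0.0002 -0.0004  0.09  ] handle -4.739813290486693 chamber -2.8 dia 0.05941679267852266
the job is handed in; nothing more can be done
signed
```

The port is closed with the yellow cover and the job is handed in, at about 26 s on the robot clock. The hand-in gives no verdict.

- **Drawing out:** I pulled the yellow cover out 100 mm by its handle with the gripper leaned 30°. The red and blue covers dropped to the magazine floor and stayed in the chute.
- **Seating:** I regripped the cover by its body. I set it into the slots at the angle seen by the wrist camera, 53° counter-clockwise of the chamber's x axis. It went down without catching and met the seat at the expected height.
- **Twist:** It turned freely clockwise. Resistance showed only at the last step, about 2° past the marks, where the stop should be.
- **Last checks:**
  - Cover centre is within about 0.5 mm of the measured port centre.
  - Its apparent diameter is 59.4 mm against 60 mm, which fits its being at the fully seated height.
  - Handle is about 2° from the marks.
  - Both slots are empty, so the lugs are under the rim.
  - The gripper is open and clear.
  - Mug, screwdriver and jar show no movement in the pictures; I did not measure their positions.

No check failed or disagreed beyond 1–2 mm in the early position estimates.

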